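# Unscrew the label-roll cap of unknown thread hand and hold it clear

## Task

The white label roll is about to be changed: unscrew the black cap that keeps it on its spindle and lift the cap off. These stands are made with left-hand or right-hand threads and nothing shows which, so try the cap to find the way that loosens it. Finish still holding the cap in the gripper, up in the air higher than the tops of the stands and the drink can and more than a hand's breadth (10 cm) to one side of its stand, so that a colleague can take the roll straight up; the white roll stays on its stand, and the blue roll's stand with its cap, the spare white roll behind and the drink can are left alone.

Things in the scene. Friction and masses are not known exactly. Their poses are not given: they have to be found in the camera images.
- cap_white: the cap to take off: black round screw knob on the white label roll, 34 mm high: a fluted grip 40 mm across on a flange 52 mm across and 5 mm thick; 60 g. Origin: centre of its underside, z up. Home, its underside is 76 mm above the desk, its top 110 mm. It starts screwed fully home and cannot be pulled off without turning
- cap_blue: the same kind of cap on the blue label roll, to be left alone; same size and origin
- stand_white: fixed stand of the white roll: grey round base 110 mm across, platter top at 17 mm, upright spindle on its axis, tear bar 69 mm high 46 mm from the axis on the robot's side. Origin: on the spindle axis at desk height, z up. Which thread hand it has varies; the blue stand has the other hand
- stand_blue: the same stand under the blue roll, to be left alone. Which of the two stands is left and which is right varies; their axes are at least 120 mm apart
- roll_white: white label roll on the stand, 64 mm across, 58 mm high, hole 36 mm; loose round the spindle, resting on the platter from 17 to 75 mm above the desk. Origin: centre of its underside. It stays on
- spare_roll: a second white label roll standing on the desk behind the stands without a stand or cap, 64 mm across, 58 mm high, to be left alone. Origin: centre of its underside
- drink_can: black and gold drink can, 66 mm across, 114 mm high, standing on the desk further back, to be left alone. Origin: centre of its underside
- thread_white (a point): top of the white stand's threaded spindle, 96 mm above the desk, hidden in the cap. Coarse three-start thread, hand unknown: turned to tighten, the cap stops hard (over 0.4 N m) within about 8 degrees; turned to loosen, it goes easily (under 0.1 N m), rises 24 mm per full turn and after about 150 degrees (10 mm) is off the thread and lifts freely. Let go half way it stays
Not all that is in view belongs to the job. What is shaped like the cap_white but purple is not meant. What is shaped like the roll_white but purple is not meant.

How it is judged:
By the outcome, as a careful person would: the job done as asked, in the order asked, and still so for the second after the job is handed in, while the arm keeps its last pose, push and grip.
It also fails if it takes over 54 s, if anything falls off the work surface, if the arm or the gripper's body presses on something with over 40 N, if the wrist force passes 120 N, or if a joint passes its speed limit or range.

## Robot

A 6-joint arm with a two-finger parallel gripper is mounted at the origin on a cart in front of the work surface, level with it; the furniture and walls round the work are solid. World frame = base frame: x ahead of the robot, y to its left, z up, the work surface at z = 0. Lengths are in m, angles in rad, forces in N, time in s.
With the tool pointing down it reaches from about 0.4 to 0.825 m from the base axis. Payload 7 kg.
Tool frame: the origin (TCP) lies midway between the tips of the shut fingers; the grasp point (between the pads) lies hold_point_z behind it (hold_point_z is the distance from the TCP to the grasp point, in m); z points along the fingers, y is the line along which they close (so a half turn about z gives the same grasp; the last joint's range is limited). The gripper opens to 88 mm and grips with 3 to 60 N. Pads are 19 mm wide; open, the fingers measure 130 mm over their backs; the gripper's body (78 mm by 193 mm) begins 47 mm behind the grasp point.
Start: joints at [-0.824, 0.359, 0.012, 0, -1.224, -0.288], TCP at [0.299, -0.605, 0.227] pointing down, gripper open.
Joint ranges: [-3.07, 3.07], [-1.43, 2.12], [-1.02, 1.25], [-3.03, 1.67], [-3.05, -0], [-3.03, 3.03]. Speed limits (rad/s): [2.39, 2.39, 3.01, 3.14, 3.14, 3.14].

## Interface

Orientations are given as [roll, pitch, yaw] about the fixed x, y, z axes, in that order (R = Rz(yaw) Ry(pitch) Rx(roll)).
In Python, from station import * gives the robot as it stands.
- The arm moves only by the tool apply_moves, never from a script. Its argument "steps" is a list of rows, each an object with "translation": the shift along the world's x, y, z scaled (see below), a list of three; "rotation": the turn, a rotation vector about the world's x, y, z scaled (see below), a list of three. A call has exactly 10 rows; each row is the pose to reach, as a shift and turn from the pose commanded when the call began; what a row does not reach only later rows make up. The controller multiplies each number of a shift by 250 mm and each number of a turn by 30 degrees. A row lasts 1/12 s, in which the tool goes at most 41.7 mm and 7.16 degrees, less where a joint would pass 70% of its speed; a pose out of reach is approached as far as the arm can. A call with a number of a shift or a turn outside -1 to 1 is refused whole. A call with a gripper value outside its range is refused whole. "jaw" is the closure, from -1 (fully open) to 1 (shut), so that 0 is half open, set as the call begins (left out, the last holds). The fingers move at their own pace and stop on an object; "newtons" is the grip in N (left out, the last holds). Time passes only in rows, so rows that repeat a pose let the fingers close, or fill a call up. It gives the time, the measured TCP pose, the force, the opening and the grip force at its end, in the units of the state.
- get_state(): the state, without advancing time (a new reading comes with each control period).
- grab_frame(name): name is "scene" or "top" or "wrist"; returns the picture (420x560x3 uint8, blue, green, red); there is no depth.
- camera_model(name): a dict with "fx", "fy", "cx", "cy" (pixels), "xyz" and "rotation" of the camera in the world. Camera axes: x right, y down, z forward; pixel columns grow to the right and rows downward; lengths in m; the calibration is good to about 2 mm. A picture is of the moment at which its call begins: read the wrist's pose just before it. camera_model takes no time and is no camera call; for the wrist camera it gives the pose at the moment of the call.
- job_done(): hands the job in; it is judged then, once.
The state is a dict: "t": time; "q": joint angles; "qd": joint speeds; "joint_efforts": joint torques, N m; "eef_pos": TCP position; "ee_rot": TCP orientation; "force": force on the tool from outside, world axes, zero at the start; "moment": the same for the moment, N m; "width": finger opening in m; "gripper_force": force on a finger pad.
Only numpy, scipy, OpenCV 4.12 (cv2) and the standard library are available. Lean on these libraries where they do the work, as an engineer would, in place of code of your own. Each camera call takes 0.05 s, during which the arm holds its last target. There are 200 camera calls.

## Working session

There is one attempt and no reset: what is moved stays moved. The work goes in short steps, Python scripts to look and compute and a tool call to move; the robot and the scene stay as the last step left them, time stands still between calls to the robot, and variables do not carry over. Pictures are saved under pics/ and viewed, at most 10 in all, crops included, and the job is handed in when it is done.

Besides the shell and the picture viewer there is one more tool, called by a JSON object that holds its "fn" and its "kwargs", one argument or row to a line. apply_moves: Moves the arm, as the interface text tells. Shifts and turns lie within -1 to 1; 1 stands for 250 mm of shift or 30 degrees of turn. Its arguments: {"type":"object","properties":{"steps":{"type":"array"},"jaw":{"type":"number"},"newtons":{"type":"number"}},"required":["steps"]}

```bash
mkdir -p pics
python3 - <<'E'
from station import *
import cv2,numpy as np
for n in("scene","top"):
    f=grab_frame(n); cv2.imwrite(f"pics/{n}0.png",f); c=camera_model(n); print(n,c)
s=get_state(); print(s)
E
```

```text
scene {'fx': 476.11227413658526, 'fy': 476.11227413658526, 'cx': 292.33229503245343, 'cy': 210.0745694445518, 'xyz': array([0.17231632, 0.97735275, 0.79103373]), 'rotation': array([-2.36080318,  0.01540563, -2.56371884])}
top {'fx': 430.8916997927071, 'fy': 430.8916997927071, 'cx': 284.73439693738226, 'cy': 206.29797830607805, 'xyz': array([0.38886548, 0.3645206 , 1.03203703]), 'rotation': array([-2.97735826,  0.00972554, -1.56274876])}
{'t': 0.1, 'q': array([-8.23900957e-01,  3.59330874e-01,  1.11991604e-02, -2.81441993e-04,
       -1.22410540e+00, -2.88127677e-01]), 'qd': array([ 0.00068829, -0.00073351,  0.00186843,  0.00014933,  0.00169584,
        0.00045369]), 'joint_efforts': array([-1.08734392e-03, -5.84158301e+01,  2.93753278e+01,  7.01552019e+00,
        1.02058821e-02, -8.90263027e-05]), 'eef_pos': array([ 0.2987277 , -0.60484052,  0.22573235]), 'ee_rot': array([ 3.14013607e+00, -1.55761419e-04, -2.68292067e+00]), 'force': array([-0.22890321,  1.26082669,  0.02731058]), 'moment': array([ 0.02795618, -0.03750023, -0.02821719]), 'gripper_force': 0.0, 'width': 0.08738843472279513}
```

View pics/scene0.png

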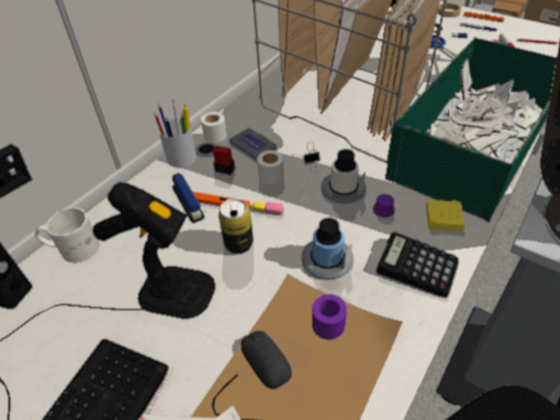

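View pics/top0.png

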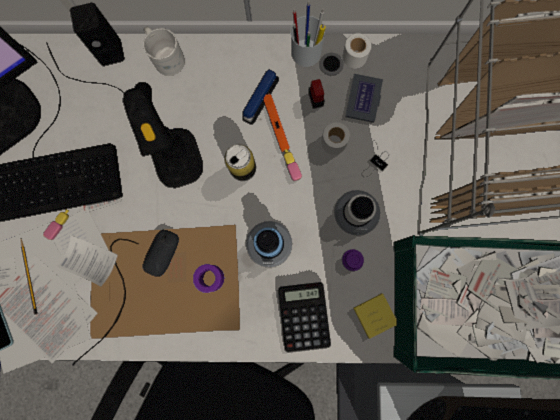

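The scene view shows the blue roll with its cap at (328,230) and the white roll with its cap at (345,160). In the top view, the white roll's stand is at (361,210) and the blue one at (268,243). The uncapped white roll at (336,137) is the spare. A cup-like thing is at (357,48), the purple cap at (352,260) and the purple roll at (208,278). The can is at (240,162). The target is the black cap at top (361,210), because it sits on a white roll on a grey stand. Next I'll confirm it in a crop and measure.

```bash
cat > h.py <<'E'
import cv2,numpy as np
from station import *
from scipy.spatial.transform import Rotation as R
def ray(c,u,v):
    d=R.from_euler('xyz',c['rotation']).as_matrix()@np.array([(u-c['cx'])/c['fx'],(v-c['cy'])/c['fy'],1]); return np.array(c['xyz']),d
def onz(c,u,v,z):
    o,d=ray(c,u,v); return (o+d*(z-o[2])/d[2]).round(4)
def proj(c,p):
    q=R.from_euler('xyz',c['rotation']).as_matrix().T@(np.array(p)-c['xyz']); return c['cx']+c['fx']*q[0]/q[2],c['cy']+c['fy']*q[1]/q[2]
def tri(rs):
    A=0;b=0
    for o,d in rs:
        d=d/np.linalg.norm(d);P=np.eye(3)-np.outer(d,d);A=A+P;b=b+P@o
    return np.linalg.solve(A,b)
E
python3 - <<'E'
from h import *
t=cv2.imread('pics/top0.png');s=cv2.imread('pics/scene0.png');ct=camera_model('top');cs=camera_model('scene')
for nm,(u0,v0,u1,v1) in dict(white=(335,185,390,235),blue=(245,220,292,265)).items():
    g=t[v0:v1,u0:u1].max(2); m=(g<40).astype(np.uint8)
    n,l,st,ce=cv2.connectedComponentsWithStats(m)
    for i in range(1,n):
        if st[i,4]>60: print(nm,st[i],ce[i]+[u0,v0],onz(ct,*(ce[i]+[u0,v0]),.11))
for nm,u,v,z in [('can',238,155,.114),('spare',336,134,.058),('boxcorner',396,240,.1),('boxfar',400,370,.1),('rack',440,60,.1),('rackbot',425,230,.1),('wstand',358,212,.017),('bluestand',267,244,.017)]: print(nm,onz(ct,u,v,z))
a=cv2.resize(t[170:250,310:410],None,fx=4,fy=5*.8,interpolation=2);b=cv2.resize(s[140:210,305:393],(400,320),interpolation=2)
cv2.imwrite('pics/crop.png',np.hstack([a,b]))
E
```

```text
white [ 16  12  23  22 397] [361.83375315 207.24685139] [0.5406 0.2078 0.11  ]
white [  7  15  28  27 104] [350.375      217.07692308] [0.5189 0.2329 0.11  ]
blue [ 11  10  23  22 382] [267.18586387 240.65183246] [0.4668 0.4117 0.11  ]
can [0.655  0.4787 0.114 ]
spare [0.7235 0.256  0.058 ]
boxcorner [0.471 0.134 0.1  ]
boxfar [0.2034 0.1349 0.1   ]
rack [0.8888 0.0182 0.1   ]
rackbot [0.4932 0.0706 0.1   ]
wstand [0.5444 0.2014 0.017 ]
bluestand [0.4668 0.4168 0.017 ]
```

View pics/crop.png

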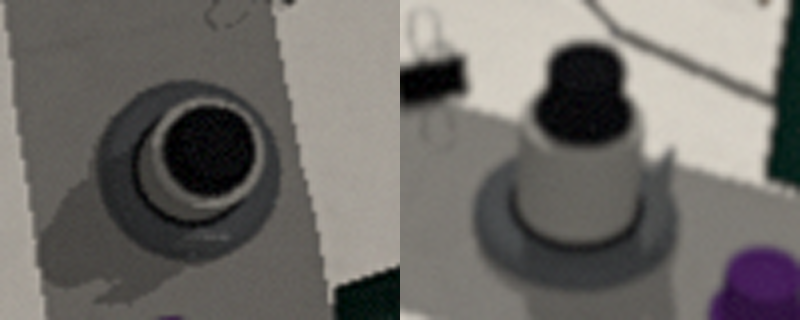

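The crop confirms it: a black knob on a white roll on a grey stand. Next I'll check the tall obstacles on the way (box and rack).

Run:
```python
from h import *
t=cv2.imread('pics/top0.png');s=cv2.imread('pics/scene0.png')
a=cv2.resize(t[0:380,380:560],(380,580),interpolation=2);b=cv2.resize(s[0:220,250:560],(410,290),interpolation=2)
cv2.imwrite('pics/crop2.png',np.hstack([a,np.vstack([b,np.zeros((290,410,3),np.uint8)])]))
```

```text
(no output)
```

View pics/crop2.png

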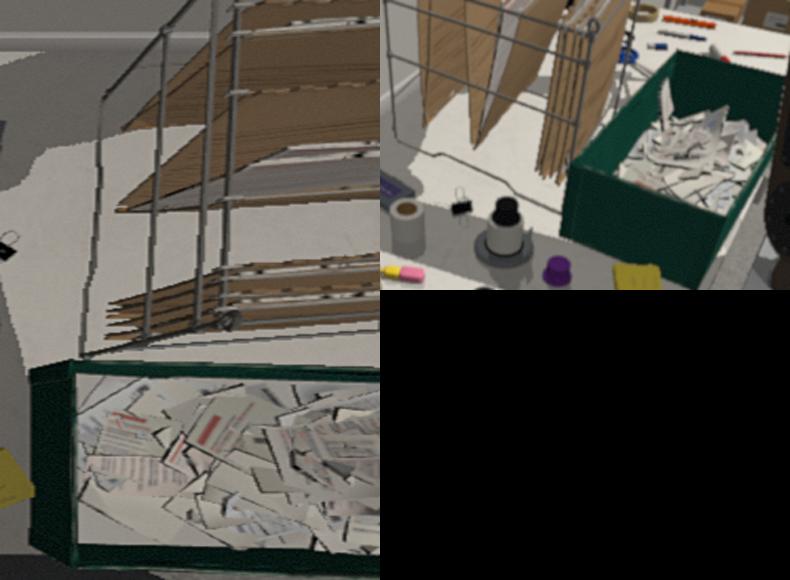

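Run:
```python
from h import *
ct=camera_model('top');cs=camera_model('scene')
for n,a,b in [('boxA',(415.5,239),(396,124)),('boxB',(415.5,370),(508.6,163)),('rackring',(489,210),(411,19)),('cap_mid',(361.8,207.2),(345,158))]:
    p=tri([ray(ct,*a),ray(cs,*b)]);print(n,p.round(3),np.round(proj(ct,p),1),np.round(proj(cs,p),1))
print(onz(ct,420,230,0),onz(ct,430,62,0))
# scene dark knob top blob
s=cv2.imread('pics/scene0.png')
m=(s.max(2)<45).astype(np.uint8)[145:182,330:362]
for r in range(0,37,2): 
    x=np.where(m[r])[0]; print(145+r,(x.min()+330,x.max()+330) if len(x) else None,end=' ')
```

```text
boxA [0.469 0.112 0.166] [415.2 238.2] [396.8 124.1]
boxB [0.219 0.124 0.171] [415.2 369.1] [509.5 163. ]
rackring [0.494 0.06  0.379] [488.9 209.8] [411.2  19. ]
cap_mid [0.543 0.207 0.102] [361.6 206.8] [345.4 158.1]
[0.5043 0.051  0.    ] [0.9369 0.0068 0.    ]
145 None 147 None 149 None 151 (np.int64(341), np.int64(350)) 153 (np.int64(339), np.int64(352)) 155 (np.int64(338), np.int64(352)) 157 (np.int64(338), np.int64(352)) 159 (np.int64(338), np.int64(352)) 161 (np.int64(336), np.int64(353)) 163 (np.int64(335), np.int64(354)) 165 (np.int64(335), np.int64(355)) 167 (np.int64(336), np.int64(354)) 169 (np.int64(338), np.int64(353)) 171 (np.int64(343), np.int64(348)) 173 None 175 None 177 None 179 None 181 None
```

```bash
python3 -c "
import station;print([n for n in dir(station) if n[0]!='_'], getattr(station,'hold_point_z',None))"; grep -rn hold_point . 2>/dev/null | head -5
```

```text
['Unreachable', 'camera_model', 'get_state', 'grab_frame', 'hold_point_z', 'job_done'] 0.0188
```

{"fn": "apply_moves", "kwargs": {
  "steps": [
    {"translation":[0,0,0.15],"rotation":[0,0,0]},
    {"translation":[0,0,0.3],"rotation":[0,0,0]},
    {"translation":[0,0,0.45],"rotation":[0,0,0]},
    {"translation":[0,0,0.6],"rotation":[0,0,0]},
    {"translation":[0,0.1,0.75],"rotation":[0,0,0.15]},
    {"translation":[0,0.25,0.8],"rotation":[0,0,0.3]},
    {"translation":[0,0.4,0.8],"rotation":[0,0,0.45]},
    {"translation":[0,0.55,0.8],"rotation":[0,0,0.6]},
    {"translation":[0,0.7,0.8],"rotation":[0,0,0.75]},
    {"translation":[0,0.85,0.8],"rotation":[0,0,0.9]}
  ],
  "jaw": -1,
  "newtons": 30
}}

```text
t: 0.93
eef_pos: [0.2984, -0.391, 0.426]
ee_rot: [3.141, 0.0, -2.208]
force: [1.6, 0.7, 0.7]
width: 0.0876
gripper_force: 0.0
```

{"fn": "apply_moves", "kwargs": {
  "steps": [
    {"translation":[0.04,0.1,0],"rotation":[0,0,0.1]},
    {"translation":[0.08,0.2,0],"rotation":[0,0,0.2]},
    {"translation":[0.12,0.3,0],"rotation":[0,0,0.3]},
    {"translation":[0.16,0.4,0],"rotation":[0,0,0.4]},
    {"translation":[0.2,0.5,0],"rotation":[0,0,0.5]},
    {"translation":[0.24,0.6,0],"rotation":[0,0,0.6]},
    {"translation":[0.28,0.7,0],"rotation":[0,0,0.7]},
    {"translation":[0.32,0.8,0],"rotation":[0,0,0.8]},
    {"translation":[0.36,0.9,0],"rotation":[0,0,0.9]},
    {"translation":[0.4,1,0],"rotation":[0,0,1]}
  ]
}}

```text
t: 1.77
eef_pos: [0.3989, -0.1413, 0.4265]
ee_rot: [3.142, 0.0, -1.685]
force: [0.2, -0.1, -0.4]
width: 0.0874
gripper_force: 0.0
```

{"fn": "apply_moves", "kwargs": {
  "steps": [
    {"translation":[0.02,0.1,0],"rotation":[0,0,0.1]},
    {"translation":[0.03,0.2,0],"rotation":[0,0,0.2]},
    {"translation":[0.04,0.3,0],"rotation":[0,0,0.3]},
    {"translation":[0.05,0.4,0],"rotation":[0,0,0.4]},
    {"translation":[0.06,0.5,0],"rotation":[0,0,0.5]},
    {"translation":[0.06,0.6,0],"rotation":[0,0,0.6]},
    {"translation":[0.06,0.7,0],"rotation":[0,0,0.7]},
    {"translation":[0.06,0.8,0],"rotation":[0,0,0.8]},
    {"translation":[0.06,0.9,0],"rotation":[0,0,0.9]},
    {"translation":[0.06,1,0],"rotation":[0,0,1]}
  ]
}}

```text
t: 2.6
eef_pos: [0.4134, 0.1085, 0.4264]
ee_rot: [3.141, 0.0, -1.162]
force: [0.4, 0.6, 0.4]
width: 0.0877
gripper_force: 0.0
```

```bash
python3 -c "
from station import *
s=get_state();print(s['t'],s['q'].round(3),s['eef_pos'],s['ee_rot'])"
```

```text
2.6 [ 0.722 -0.136 -0.115 -0.    -1.592 -0.313] [0.41343086 0.1085081  0.42643818] [ 3.14148003e+00  2.17630927e-04 -1.16153872e+00]
```

{"fn": "apply_moves", "kwargs": {
  "steps": [
    {"translation":[0.06,0.05,0],"rotation":[0,0,0.07]},
    {"translation":[0.12,0.1,0],"rotation":[0,0,0.14]},
    {"translation":[0.18,0.15,0],"rotation":[0,0,0.2]},
    {"translation":[0.24,0.2,-0.05],"rotation":[0,0,0.27]},
    {"translation":[0.3,0.25,-0.1],"rotation":[0,0,0.34]},
    {"translation":[0.36,0.3,-0.2],"rotation":[0,0,0.4]},
    {"translation":[0.42,0.35,-0.3],"rotation":[0,0,0.47]},
    {"translation":[0.51,0.4,-0.4],"rotation":[0,0,0.55]},
    {"translation":[0.51,0.4,-0.5],"rotation":[0,0,0.55]},
    {"translation":[0.51,0.4,-0.6],"rotation":[0,0,0.55]}
  ]
}}

```text
t: 3.43
eef_pos: [0.5418, 0.2077, 0.2739]
ee_rot: [3.139, 0.0, -0.876]
force: [-0.6, -0.0, 0.7]
width: 0.0879
gripper_force: 0.0
```

Run:
```python
from h import *
s=get_state();c=camera_model('wrist');f=grab_frame('wrist');cv2.imwrite('pics/w1.png',f)
print(s['q'].round(3),s['eef_pos'],s['ee_rot'],c['xyz'],c['rotation'],proj(c,(.541,.208,.11)))
```

```text
[ 0.703  0.178 -0.127 -0.    -1.269 -0.008] [0.5417618  0.20765815 0.27388951] [ 3.13916933e+00  1.95849464e-04 -8.76181244e-01] [0.59648311 0.14230402 0.4318527 ] [ 2.82640891e+00 -2.13661869e-03 -2.44805567e+00] (np.float64(282.3568915109185), np.float64(196.1332801575519))
```

View pics/w1.png

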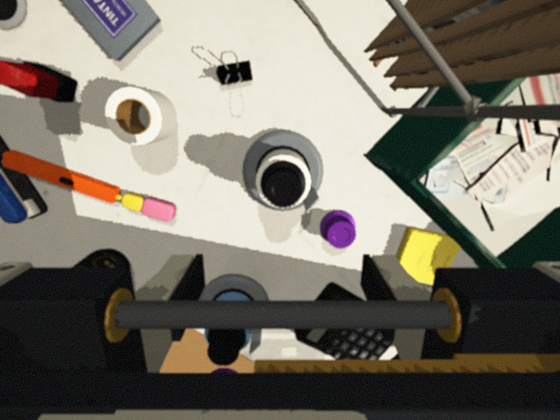

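Run:
```python
from h import *
f=cv2.imread('pics/w1.png');c=camera_model('wrist');print(c['fx'])
ct=camera_model('top');cs=camera_model('scene')
m=(f.max(2)<60).astype(np.uint8);sub=m[150:212,250:318]
n,l,st,ce=cv2.connectedComponentsWithStats(sub)
for i in range(1,n):
    if st[i,4]>80:
        u,v=ce[i]+[250,150];print(st[i],u,v,onz(c,u,v,.11),onz(c,u,v,.1))
np.set_printoptions(linewidth=250)
print(f[154:212:3,250:318:3].max(2))
for p in[(.5405,.208),(.543,.207),(.535,.205)]:
  for z in(.11,.081): print(p,z,[np.round(proj(k,(*p,z)),1) for k in(c,ct,cs)])
```

```text
316.03010257004416
[  11   12   43   45 1476] 282.130081300813 183.17953929539294 [0.5471 0.195  0.11  ] [0.5456 0.1967 0.1   ]
[[ 78  82  86  80  56  23  94 136 137 151 180 178 163 157 151 167 103  37 142 148 142 149 163]
 [ 79  82  83  70  23  97 132 197 246 250 250 251 251 252 246 208 185 126  68 147 146 148 163]
 [ 80  79  80  39  75 140 199 216 171 148 171 164 205 248 251 251 249 203  67 121 145 144 157]
 [ 81  83  72  23 131 174 170 134  41  25  23  27  30  24 116 239 251 252 191  57 140 143 149]
 [ 78  83  60  79 177 171  90  15  17  24  25  25  30  34  28  28 199 252 253  88 141 146 143]
 [ 84  78  43 150 175  98   7  19  18   7  20  21  13  19  25  28  33 217 252 233 122 151 146]
 [ 84  78  62 170 145  19  14  18  17  27  18  26  27  22  20  16  29  62 251 254 137 141 145]
 [ 79  80 129 173  74  18  15  27  21  25  20  22  22  26  25  26  26  46 198 252 189 142 141]
 [ 79  83 134 167  24  19  12  23  32  25  17  27  23  25  24  22  20  55 112 252 225 149 152]
 [ 81  79 151 157  13  15  24  21  17  28  18  24  20  15  22  24  27  50  96 253 244 146 151]
 [ 81  80 145 153  16 
[... 773 characters left out ...]
20 145 138 172 146 138 147 169 208 220 191  97 189 199 183]
 [240 240 238 221 218 219 219 224 212 209 201 195 209 211 216 223 222 220 187 184 127 149 150]]
(0.5405, 0.208) 0.11 [array([279. , 196.6]), array([361.7, 207.3]), array([346.4, 155.9])]
(0.5405, 0.208) 0.081 [array([279.1, 189.8]), array([359.6, 209.4]), array([345.6, 165.8])]
(0.543, 0.207) 0.11 [array([277.8, 194.4]), array([362.2, 206.2]), array([345.6, 155.3])]
(0.543, 0.207) 0.081 [array([277.9, 187.8]), array([360. , 208.3]), array([344.8, 165.2])]
(0.535, 0.205) 0.11 [array([285. , 197.7]), array([363.2, 209.8]), array([349.2, 156. ])]
(0.535, 0.205) 0.081 [array([284.5, 190.9]), array([361. , 211.8]), array([348.3, 165.9])]
```

Run:
```python
from h import *
s=get_state();c=camera_model('wrist');f=grab_frame('wrist');cv2.imwrite('pics/w2.png',f);c2=camera_model('wrist')
print(s['t'],s['eef_pos'],s['qd'].round(4),c['xyz'],c2['xyz'])
m=(f.max(2)<60).astype(np.uint8);sub=m[150:215,245:318]
n,l,st,ce=cv2.connectedComponentsWithStats(sub)
for i in range(1,n):
    if st[i,4]>300:
        u,v=ce[i]+[245,150];print(st[i],u,v,onz(c,u,v,.11),onz(c,u,v,.081))
ct=camera_model('top');cs=camera_model('scene')
for p in[(.5405,.208),(.543,.207)]:
  for z in(.11,.081): print(p,z,[np.round(proj(k,(*p,z)),1) for k in(c,ct,cs)])
# checks on flat things: purple cap and spare roll in top & wrist
t=cv2.imread('pics/top0.png')
for nm,I,cam,(a,b,cc,d) in[('w',f,c,(315,200,365,255)),('t',t,ct,(335,245,370,275))]:
    h=cv2.cvtColor(I,cv2.COLOR_BGR2HSV)[b:d,a:cc];mm=cv2.inRange(h,(125,90,30),(160,255,255));M=cv2.moments(mm,True);u,v=M['m10']/M['m00']+a,M['m01']/M['m00']+b
    print(nm,u,v,onz(cam,u,v,.02))
```

```text
3.4833 [0.53911948 0.20655083 0.26865764] [-0.0003 -0.0159  0.0399 -0.0091 -0.1278 -0.0043] [0.59480681 0.14157082 0.42642751] [0.59486038 0.14137309 0.42939158]
[  12   11   43   46 1534] 278.4843546284224 183.10495436766624 [0.55   0.1974 0.11  ] [0.5459 0.2025 0.081 ]
(0.5405, 0.208) 0.11 [array([279. , 196.6]), array([361.7, 207.3]), array([346.4, 155.9])]
(0.5405, 0.208) 0.081 [array([279.1, 189.8]), array([359.6, 209.4]), array([345.6, 165.8])]
(0.543, 0.207) 0.11 [array([277.8, 194.4]), array([362.2, 206.2]), array([345.6, 155.3])]
(0.543, 0.207) 0.081 [array([277.9, 187.8]), array([360. , 208.3]), array([344.8, 165.2])]
w 335.69893514036784 228.61471442400773 [0.4358 0.2124 0.02  ]
t 352.42896935933146 259.67688022284125 [0.4315 0.217  0.02  ]
```

Run:
```python
from h import *
for k in range(8):
    s=get_state();c=camera_model('wrist');f=grab_frame('wrist')
    if k<5: continue
    print(s['eef_pos'],s['ee_rot'],s['qd'].round(3))
    m=(f.max(2)<60).astype(np.uint8);sub=m[150:225,240:318]
    n,l,st,ce=cv2.connectedComponentsWithStats(sub)
    i=1+st[1:,4].argmax();u,v=ce[i]+[240,150];print(st[i],u,v,onz(c,u,v,.081),onz(c,u,v,.09))
    h=cv2.cvtColor(f,cv2.COLOR_BGR2HSV)[200:260,315:365];mm=cv2.inRange(h,(125,90,30),(160,255,255));M=cv2.moments(mm,True);u,v=M['m10']/M['m00']+315,M['m01']/M['m00']+200
    print('purple',onz(c,u,v,.02))
```

```text
[0.54213828 0.20766306 0.27886966] [-3.13821222e+00 -5.32222448e-04 -8.76201740e-01] [ 0.    -0.004 -0.004 -0.005  0.006 -0.002]
[  23   11   42   45 1437] 283.31802366040364 182.48990953375088 [0.546  0.2024 0.081 ] [0.5473 0.2009 0.09  ]
purple [0.4358 0.2124 0.02  ]
[0.54203264 0.20766417 0.27870335] [-3.13823802e+00 -3.76610030e-04 -8.76264009e-01] [ 0.001 -0.001 -0.009 -0.004  0.004 -0.   ]
[  23   11   42   45 1441] 283.2519083969466 182.42748091603053 [0.546  0.2024 0.081 ] [0.5472 0.2008 0.09  ]
purple [0.4358 0.2124 0.02  ]
[0.54184854 0.20759336 0.27839498] [-3.13871245e+00 -2.05386062e-04 -8.76316238e-01] [ 0.001  0.004 -0.008 -0.004  0.004 -0.001]
[  23   11   41   44 1432] 283.127094972067 182.393156424581 [0.5459 0.2023 0.081 ] [0.5472 0.2008 0.09  ]
purple [0.436  0.2124 0.02  ]
```

Taking the flange height (z≈0.079), the top and wrist views agree on the cap axis at (0.5457, 0.2025). I'll descend on that, then close.

{"fn": "apply_moves", "kwargs": {
  "steps": [
    {"translation":[0.017,-0.02,-0.1],"rotation":[0,0,0]},
    {"translation":[0.017,-0.02,-0.2],"rotation":[0,0,0]},
    {"translation":[0.017,-0.02,-0.3],"rotation":[0,0,0]},
    {"translation":[0.017,-0.02,-0.4],"rotation":[0,0,0]},
    {"translation":[0.017,-0.02,-0.5],"rotation":[0,0,0]},
    {"translation":[0.017,-0.02,-0.58],"rotation":[0,0,0]},
    {"translation":[0.017,-0.02,-0.65],"rotation":[0,0,0]},
    {"translation":[0.017,-0.02,-0.71],"rotation":[0,0,0]},
    {"translation":[0.017,-0.02,-0.75],"rotation":[0,0,0]},
    {"translation":[0.017,-0.02,-0.768],"rotation":[0,0,0]}
  ]
}}

```text
t: 4.77
eef_pos: [0.5453, 0.2021, 0.0836]
ee_rot: [3.14, 0.0, -0.877]
force: [-1.1, -1.0, 0.7]
width: 0.0873
gripper_force: 0.0
```

{"fn": "apply_moves", "kwargs": {
  "steps": [
    {"translation":[0,0,0],"rotation":[0,0,0]},
    {"translation":[0,0,0],"rotation":[0,0,0]},
    {"translation":[0,0,0],"rotation":[0,0,0]},
    {"translation":[0,0,0],"rotation":[0,0,0]},
    {"translation":[0,0,0],"rotation":[0,0,0]},
    {"translation":[0,0,0],"rotation":[0,0,0]},
    {"translation":[0,0,0],"rotation":[0,0,0]},
    {"translation":[0,0,0],"rotation":[0,0,0]},
    {"translation":[0,0,0],"rotation":[0,0,0]},
    {"translation":[0,0,0],"rotation":[0,0,0]}
  ],
  "jaw": 1,
  "newtons": 30
}}

```text
t: 5.6
eef_pos: [0.5457, 0.2023, 0.0847]
ee_rot: [-3.141, -0.0, -0.876]
force: [-0.8, -0.2, 1.7]
width: 0.0395
gripper_force: 30.0
```

```bash
python3 -c "
from station import *
s=get_state();print(s)"
```

```text
{'t': 5.6, 'q': array([ 6.90918585e-01,  3.37448589e-01, -3.76891980e-01,  5.25071694e-05,
       -8.56358775e-01,  3.53668191e-03]), 'qd': array([-0.0004858 , -0.00053113,  0.00051679,  0.00133552, -0.00030473,
        0.00060762]), 'joint_efforts': array([-1.07748024e-01, -4.98611033e+01,  2.33000600e+01,  5.51673040e+00,
        2.61563910e-01, -3.53794218e-03]), 'eef_pos': array([0.5456983 , 0.20233114, 0.08472452]), 'ee_rot': array([-3.14149581e+00, -4.00132476e-05, -8.76306662e-01]), 'force': array([-0.80120837, -0.19584674,  1.73343998]), 'moment': array([-0.05577945,  0.39748138,  0.00377361]), 'gripper_force': 30.00028971961001, 'width': 0.03951502660179457}
```

Good grasp (39.5 mm). I'll try 12° counter-clockwise.

{"fn": "apply_moves", "kwargs": {
  "steps": [
    {"translation":[0,0,0],"rotation":[0,0,0.05]},
    {"translation":[0,0,0],"rotation":[0,0,0.1]},
    {"translation":[0,0,0],"rotation":[0,0,0.15]},
    {"translation":[0,0,0],"rotation":[0,0,0.2]},
    {"translation":[0,0,0],"rotation":[0,0,0.25]},
    {"translation":[0,0,0],"rotation":[0,0,0.3]},
    {"translation":[0,0,0],"rotation":[0,0,0.35]},
    {"translation":[0,0,0],"rotation":[0,0,0.4]},
    {"translation":[0,0,0],"rotation":[0,0,0.4]},
    {"translation":[0,0,0],"rotation":[0,0,0.4]}
  ]
}}

```text
t: 6.43
eef_pos: [0.5458, 0.2024, 0.0848]
ee_rot: [-3.141, -0.0, -0.668]
force: [-1.1, -1.4, 2.3]
width: 0.0393
gripper_force: 30.0
```

```bash
python3 -c "
from station import *
s=get_state();print(s['t'],s['q'],s['eef_pos'],s['ee_rot'],s['force'],s['moment'],s['width'],s['joint_efforts'])"
```

```text
6.4333 [ 6.90944740e-01  3.37391174e-01 -3.76816711e-01  9.80454314e-05
 -8.56353091e-01  2.12137377e-01] [0.54575195 0.20237728 0.08478904] [-3.14137818e+00 -1.21976019e-04 -6.67649993e-01] [-1.07791188 -1.39412367  2.25065514] [-0.11455681  0.57118466  0.03532199] 0.03934092613343985 [ -0.12719315 -49.0739572   23.01726937   5.38916856   0.39737483
   0.1633041 ]
```

{"fn": "apply_moves", "kwargs": {
  "steps": [
    {"translation":[0,0,0],"rotation":[0,0,0.05]},
    {"translation":[0,0,0],"rotation":[0,0,0.1]},
    {"translation":[0,0,0],"rotation":[0,0,0.15]},
    {"translation":[0,0,0],"rotation":[0,0,0.2]},
    {"translation":[0,0,0],"rotation":[0,0,0.25]},
    {"translation":[0,0,0],"rotation":[0,0,0.3]},
    {"translation":[0,0,0],"rotation":[0,0,0.3]},
    {"translation":[0,0,0],"rotation":[0,0,0.3]},
    {"translation":[0,0,0],"rotation":[0,0,0.3]},
    {"translation":[0,0,0],"rotation":[0,0,0.3]}
  ]
}}

```text
t: 7.27
eef_pos: [0.546, 0.2025, 0.0852]
ee_rot: [-3.141, -0.001, -0.511]
force: [-1.7, 0.3, 6.7]
width: 0.0389
gripper_force: 30.0
```

```bash
python3 -c "
from station import *
s=get_state();print(s['t'],s['q'],s['eef_pos'],s['ee_rot'],s['force'],s['moment'],s['width'],s['joint_efforts'])"
```

```text
7.2667 [ 6.90922101e-01  3.36875790e-01 -3.76458701e-01  4.08788360e-04
 -8.56594094e-01  3.69026801e-01] [0.54600618 0.20245619 0.0852429 ] [-3.14089487e+00 -6.01295458e-04 -5.10580006e-01] [-1.69705502  0.28944007  6.7402948 ] [-0.18175603  0.79395141  0.01143682] 0.03892892579439866 [-1.30030001e-01 -4.74882066e+01  2.24065822e+01  5.09302095e+00
  6.55272603e-01  1.98960712e-02]
```

Counter-clockwise loosens: torque stays low and the cap pushes the tool up as it rises. I'll keep turning and lift in step.

{"fn": "apply_moves", "kwargs": {
  "steps": [
    {"translation":[0,0,0.006],"rotation":[0,0,0.1]},
    {"translation":[0,0,0.007],"rotation":[0,0,0.2]},
    {"translation":[0,0,0.008],"rotation":[0,0,0.3]},
    {"translation":[0,0,0.009],"rotation":[0,0,0.4]},
    {"translation":[0,0,0.0095],"rotation":[0,0,0.5]},
    {"translation":[0,0,0.01],"rotation":[0,0,0.6]},
    {"translation":[0,0,0.011],"rotation":[0,0,0.7]},
    {"translation":[0,0,0.012],"rotation":[0,0,0.8]},
    {"translation":[0,0,0.013],"rotation":[0,0,0.9]},
    {"translation":[0,0,0.0135],"rotation":[0,0,0.97]}
  ]
}}

```text
t: 8.1
eef_pos: [0.5456, 0.2023, 0.0877]
ee_rot: [3.142, 0.0, -0.0]
force: [0.2, -0.2, -0.5]
width: 0.0393
gripper_force: 30.0
```

{"fn": "apply_moves", "kwargs": {
  "steps": [
    {"translation":[0,0,0.001],"rotation":[0,0,0.1]},
    {"translation":[0,0,0.0015],"rotation":[0,0,0.2]},
    {"translation":[0,0,0.0025],"rotation":[0,0,0.3]},
    {"translation":[0,0,0.003],"rotation":[0,0,0.4]},
    {"translation":[0,0,0.004],"rotation":[0,0,0.5]},
    {"translation":[0,0,0.005],"rotation":[0,0,0.6]},
    {"translation":[0,0,0.0055],"rotation":[0,0,0.7]},
    {"translation":[0,0,0.0065],"rotation":[0,0,0.8]},
    {"translation":[0,0,0.007],"rotation":[0,0,0.9]},
    {"translation":[0,0,0.008],"rotation":[0,0,0.97]}
  ]
}}

```text
t: 8.93
eef_pos: [0.5456, 0.2024, 0.0896]
ee_rot: [-3.141, 0.0, 0.508]
force: [-0.9, 1.2, -0.5]
width: 0.0392
gripper_force: 30.0
```

```bash
python3 -c "
from station import *
s=get_state();print(s['t'],s['q'],s['eef_pos'],s['ee_rot'],s['force'],s['moment'],s['width'],s['joint_efforts'])"
```

```text
8.9333 [ 6.90984750e-01  3.31783980e-01 -3.71633520e-01 -2.60191647e-04
 -8.67409915e-01  1.38758339e+00] [0.54562015 0.20243051 0.08964199] [-3.14140321e+00  6.67369477e-05  5.07603520e-01] [-0.8571837   1.24435023 -0.51129073] [0.13181855 0.02122598 0.00932738] 0.039235164817384885 [ -0.29248517 -50.88371873  23.71014655   5.72968706  -0.07639359
  -0.44604281]
```

{"fn": "apply_moves", "kwargs": {
  "steps": [
    {"translation":[0,0,0.001],"rotation":[0,0,0.1]},
    {"translation":[0,0,0.0015],"rotation":[0,0,0.2]},
    {"translation":[0,0,0.0025],"rotation":[0,0,0.3]},
    {"translation":[0,0,0.003],"rotation":[0,0,0.4]},
    {"translation":[0,0,0.004],"rotation":[0,0,0.5]},
    {"translation":[0,0,0.005],"rotation":[0,0,0.6]},
    {"translation":[0,0,0.0055],"rotation":[0,0,0.7]},
    {"translation":[0,0,0.0065],"rotation":[0,0,0.8]},
    {"translation":[0,0,0.007],"rotation":[0,0,0.9]},
    {"translation":[0,0,0.008],"rotation":[0,0,0.97]}
  ]
}}

```text
t: 9.77
eef_pos: [0.5457, 0.2027, 0.0917]
ee_rot: [-3.141, -0.0, 1.016]
force: [0.2, 1.8, -1.4]
width: 0.0396
gripper_force: 30.0
```

{"fn": "apply_moves", "kwargs": {
  "steps": [
    {"translation":[0,0,0.001],"rotation":[0,0,0.1]},
    {"translation":[0,0,0.0015],"rotation":[0,0,0.2]},
    {"translation":[0,0,0.0025],"rotation":[0,0,0.3]},
    {"translation":[0,0,0.003],"rotation":[0,0,0.4]},
    {"translation":[0,0,0.004],"rotation":[0,0,0.5]},
    {"translation":[0,0,0.005],"rotation":[0,0,0.6]},
    {"translation":[0,0,0.0055],"rotation":[0,0,0.7]},
    {"translation":[0,0,0.0065],"rotation":[0,0,0.8]},
    {"translation":[0,0,0.007],"rotation":[0,0,0.9]},
    {"translation":[0,0,0.008],"rotation":[0,0,0.97]}
  ]
}}

```text
t: 10.6
eef_pos: [0.5454, 0.2027, 0.0935]
ee_rot: [-3.141, -0.001, 1.523]
force: [-0.4, 2.9, -0.7]
width: 0.039
gripper_force: 30.0
```

{"fn": "apply_moves", "kwargs": {
  "steps": [
    {"translation":[0,0,0.001],"rotation":[0,0,0.1]},
    {"translation":[0,0,0.0015],"rotation":[0,0,0.2]},
    {"translation":[0,0,0.0025],"rotation":[0,0,0.3]},
    {"translation":[0,0,0.003],"rotation":[0,0,0.4]},
    {"translation":[0,0,0.004],"rotation":[0,0,0.5]},
    {"translation":[0,0,0.005],"rotation":[0,0,0.6]},
    {"translation":[0,0,0.0055],"rotation":[0,0,0.7]},
    {"translation":[0,0,0.0065],"rotation":[0,0,0.8]},
    {"translation":[0,0,0.007],"rotation":[0,0,0.9]},
    {"translation":[0,0,0.008],"rotation":[0,0,0.97]}
  ]
}}

```text
t: 11.43
eef_pos: [0.5452, 0.2027, 0.0954]
ee_rot: [-3.141, -0.001, 2.031]
force: [-0.8, 2.3, -1.4]
width: 0.0393
gripper_force: 30.0
```

```bash
python3 -c "
from station import *
s=get_state();print(s['t'],s['q'],s['eef_pos'],s['ee_rot'],s['force'],s['moment'],s['width'],s['joint_efforts'])"
```

```text
11.4333 [ 6.91420326e-01  3.24992047e-01 -3.65463534e-01 -1.09444637e-03
 -8.80588769e-01  2.91124772e+00] [0.54522687 0.20273257 0.09544402] [-3.14115825e+00 -7.64789820e-04  2.03117462e+00] [-0.78646217  2.26428248 -1.36616218] [0.7826607  0.52615477 0.0013499 ] 0.0393321902676564 [ -1.57915503 -50.72587252  24.0616107    6.52423561  -0.15122063
  -0.4290559 ]
```

166° turned. I'll lift gently.

{"fn": "apply_moves", "kwargs": {
  "steps": [
    {"translation":[0,0,0.01],"rotation":[0,0,0]},
    {"translation":[0,0,0.02],"rotation":[0,0,0]},
    {"translation":[0,0,0.03],"rotation":[0,0,0]},
    {"translation":[0,0,0.04],"rotation":[0,0,0]},
    {"translation":[0,0,0.05],"rotation":[0,0,0]},
    {"translation":[0,0,0.06],"rotation":[0,0,0]},
    {"translation":[0,0,0.06],"rotation":[0,0,0]},
    {"translation":[0,0,0.06],"rotation":[0,0,0]},
    {"translation":[0,0,0.06],"rotation":[0,0,0]},
    {"translation":[0,0,0.06],"rotation":[0,0,0]}
  ]
}}

```text
t: 12.27
eef_pos: [0.5456, 0.2022, 0.1108]
ee_rot: [-3.141, 0.0, 2.029]
force: [-0.4, -0.3, -1.0]
width: 0.0389
gripper_force: 30.0
```

Run:
```python
from h import *
s=get_state();print(s['t'],s['force'],s['width'])
f=grab_frame('scene');g=f[110:210,290:400];cv2.imwrite('pics/s2.png',cv2.resize(g,None,fx=5,fy=5))
```

```text
12.2667 [-0.36043808 -0.2835634  -1.01986084] 0.03891870602507921
```

View pics/s2.png

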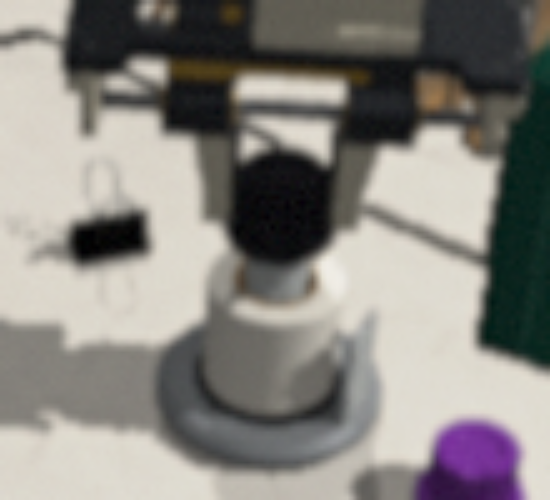

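The cap is off: the bare spindle shows at crop (280,275) and the white roll is still on its stand. I'll lift and move aside toward the robot.

{"fn": "apply_moves", "kwargs": {
  "steps": [
    {"translation":[0,0,0.06],"rotation":[0,0,0]},
    {"translation":[0,0,0.12],"rotation":[0,0,0]},
    {"translation":[0,0,0.18],"rotation":[0,0,0]},
    {"translation":[0,0,0.24],"rotation":[0,0,0]},
    {"translation":[0,0,0.3],"rotation":[0,0,0]},
    {"translation":[0,0,0.36],"rotation":[0,0,0]},
    {"translation":[0,0,0.42],"rotation":[0,0,0]},
    {"translation":[0,0,0.48],"rotation":[0,0,0]},
    {"translation":[0,0,0.54],"rotation":[0,0,0]},
    {"translation":[0,0,0.6],"rotation":[0,0,0]}
  ]
}}

```text
t: 13.15
eef_pos: [0.5455, 0.2022, 0.2616]
ee_rot: [-3.141, -0.0, 2.03]
force: [-0.3, -0.2, -0.9]
width: 0.0397
gripper_force: 30.0
```

{"fn": "apply_moves", "kwargs": {
  "steps": [
    {"translation":[-0.07,0.05,0],"rotation":[0,0,0]},
    {"translation":[-0.14,0.1,0],"rotation":[0,0,0]},
    {"translation":[-0.21,0.15,0],"rotation":[0,0,0]},
    {"translation":[-0.28,0.2,0],"rotation":[0,0,0]},
    {"translation":[-0.35,0.25,0],"rotation":[0,0,0]},
    {"translation":[-0.42,0.3,0],"rotation":[0,0,0]},
    {"translation":[-0.49,0.35,0],"rotation":[0,0,0]},
    {"translation":[-0.56,0.4,0],"rotation":[0,0,0]},
    {"translation":[-0.63,0.45,0],"rotation":[0,0,0]},
    {"translation":[-0.7,0.5,0],"rotation":[0,0,0]}
  ]
}}

```text
t: 13.98
eef_pos: [0.3697, 0.3277, 0.2609]
ee_rot: [-3.142, -0.0, 2.03]
force: [-0.2, -0.4, -0.8]
width: 0.0397
gripper_force: 30.0
```

{"fn": "apply_moves", "kwargs": {
  "steps": [
    {"translation":[0,0,0],"rotation":[0,0,0]},
    {"translation":[0,0,0],"rotation":[0,0,0]},
    {"translation":[0,0,0],"rotation":[0,0,0]},
    {"translation":[0,0,0],"rotation":[0,0,0]},
    {"translation":[0,0,0],"rotation":[0,0,0]},
    {"translation":[0,0,0],"rotation":[0,0,0]},
    {"translation":[0,0,0],"rotation":[0,0,0]},
    {"translation":[0,0,0],"rotation":[0,0,0]},
    {"translation":[0,0,0],"rotation":[0,0,0]},
    {"translation":[0,0,0],"rotation":[0,0,0]}
  ]
}}

```text
t: 14.82
eef_pos: [0.3708, 0.3272, 0.2609]
ee_rot: [-3.142, -0.0, 2.029]
force: [-0.0, 0.3, -0.5]
width: 0.0393
gripper_force: 30.0
```

Run:
```python
from h import *
s=get_state();print(s['t'],s['force'],s['width'],s['q'].round(2),abs(s['qd']).max())
cv2.imwrite('pics/s3.png',grab_frame('scene'))
```

```text
14.8167 [-0.04483175  0.32928661 -0.50843148] 0.03934310069728985 [ 1.12  0.04 -0.32 -0.   -1.22  2.48] 0.002627895593908039
```

View pics/s3.png

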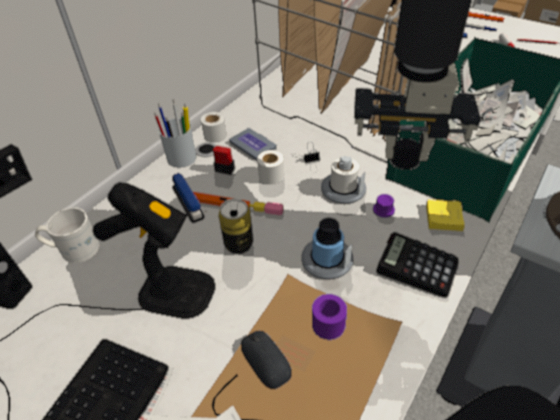

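The cap is in the gripper at (407,150), well up and to one side. The white roll is still on its stand at (345,175) with the spindle bare, and the blue stand, can and spare roll haven't moved.

```bash
python3 -c "
from station import *
print(job_done())"
```

```text
the job is handed in; nothing more can be done
None
```

The black cap came off by turning counter-clockwise (right-hand thread). It is held in the gripper about 25 cm above the desk and 21 cm from its stand, the white roll and the other items stayed in place, and the job is handed in.

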